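# Part the stuck pump housing with the wedge

### The arm

A 6-joint arm with a two-finger parallel gripper is mounted at the origin on a cart in front of the work surface, level with it; the furniture and walls round the work are solid. World frame = base frame: x ahead of the robot, y to its left, z up, the work surface at z = 0. Lengths are in m, angles in degrees, forces in N, time in s.
With the tool pointing down it reaches from about 0.4 to 0.825 m from the base axis. Payload 7 kg.
Tool frame: the origin (TCP) lies midway between the tips of the shut fingers; the grasp point (between the pads) lies 19 mm behind it; z points along the fingers, y is the line along which they close (so a half turn about z gives the same grasp; the last joint's range is limited). The gripper opens to 88 mm and grips with 3 to 60 N. Pads are 19 mm wide; open, the fingers measure 130 mm over their backs; the gripper's body (78 mm by 193 mm) begins 47 mm behind the grasp point.
Start: joints at [90.59, 20.546, 0.682, 0, -70.136, -16.507], TCP at [0.185, 0.649, 0.227] pointing down, gripper open.
Joint ranges: [-176.03, 176.03], [-82.01, 121.73], [-58.28, 71.71], [-173.87, 95.51], [-174.79, -0.11], [-173.66, 173.66]. Speed limits (degrees/s): [136.94, 136.94, 172.46, 180, 180, 180].

### API

Orientations are given as a 3x3 rotation matrix whose columns are the frame's x, y, z axes.
In Python, from rig import robot gives the robot as it stands. Calls block until the motion is done:
- robot.goto(position, orientation): joint-space move of the TCP to a pose.
- robot.servo_line(position, ori=None, speed=0.15): straight line of the TCP; ori=None keeps the orientation; speed is the mean speed in m/s.
- robot.movej(angles): joint-space move.
- robot.move_gripper(opening): opening from 0.0 (shut) to 1.0 (fully open); the grip force is fixed at half the most; returns when the fingers have stopped.
- robot.dwell(seconds).
- robot.ik(position, orientation): joint angles nearest the present ones, or None.
- robot.grab_frame(name): name is "scene" or "top" or "wrist"; returns (picture, depth): 420x560x3 uint8, red, green, blue; 420x560 float32, m along the optical axis (not along the pixel's ray), 0 where there is no reading.
- robot.camera_info(name): a dict with "vfov" (degrees; the focal length in pixels is half the picture's height over the tangent of half this angle, whatever the lens; pixels are square), "cx", "cy" (the principal point, pixels), "view" (4x4, takes a point from world to camera coordinates); the wrist camera has in their place "T_tool_cam" (4x4, takes a point from camera to tool coordinates, whose origin is the TCP and whose axes are the flange's). Camera axes: x right, y down, z forward; pixel columns grow to the right and rows downward; lengths in m; the calibration is good to about 2 mm. A picture is of the moment at which its call begins: read the wrist's pose just before it. camera_info takes no time and is no camera call.
A pose or a line that the arm cannot do raises robot.Unreachable and nothing moves.
- robot.job_done(): hands the job in; it is judged then, once.
Readings, each from a call of its own:
- robot.read_t(): time.
- robot.read_qpos(): joint angles.
- robot.read_qvel(): joint speeds.
- robot.read_effort(): joint torques, N m.
- robot.read_position(): TCP position.
- robot.read_tcp_rot(): TCP orientation.
- robot.read_force(): force on the tool from outside, world axes, zero at the start.
- robot.read_ft_torque(): the same for the moment, N m.
- robot.read_grip_width(): opening from 0.0 (shut) to 1.0 (fully open).
- robot.read_finger_force(): force on a finger pad.
Only numpy, scipy, OpenCV 4.12 (cv2) and the standard library are available. Lean on these libraries where they do the work, as an engineer would, in place of code of your own. Each camera call takes 0.05 s, during which the arm holds its last target. There are 200 camera calls.

### The job

Take the flat wedge with the square handle from the tool rack and part the two halves of the aluminium pump housing evenly with it: push it upright all the way down into the left pry notch of the seam, until its shoulder sits on the housing, pull it out, then do the same in the right notch. Leave the wedge standing in the right notch and let go of it, with both halves still upright and the seam open at both ends; the round-handled drift stays in the rack.

Things in the scene. Friction and masses are not known exactly. Their poses are not given: they have to be found in the camera images.
- wedge_grip (a point): Middle of the wedge's SQUARE wooden handle (26 x 26 x 60 mm), 101 mm above the worktop while it hangs in its rack. z up the tool. Oblong shoulder (46 along x, 40 along y, 6 thick) from 30 mm below this point; then a steel blade 42 mm long, its tip 78 mm below this point, 12 mm wide along y, thickness along x growing from 3 mm at the tip to 18 mm at the shoulder. 150 g.
- drift_grip (a point): Middle of the thinner ROUND wooden handle (18 mm across, 60 mm tall) of the drift, a tool with a round shoulder and a round blunt rod; not wanted. Both tools hang upright with up to 5 mm play in a grey rack 65 mm high, 84 mm apart, and may have changed places; a lift of 50 mm clears the rack.
- near_half_left (a point): Near (robot-side) half of the pump housing: lower lip of its left pry notch, 38 mm above the worktop. Axes: x across the seam towards the far half, y along the seam to the left, z up. The housing: two loose 0.7 kg aluminium halves face to face on rubber feet, together 115 mm across, 130 mm along the seam, 50 mm high; the seam shows on top.
- near_half_right (a point): Near half, right notch, likewise; 76 mm from the left one. Each notch is 40 mm long along the seam: a V 20 mm wide at the housing top, narrowing to a slot 4 mm wide 12 mm down, the slot going on down. The wedge enters with its x along this x, either way round. With its shoulder on the housing top its handle middle is 86 mm above the worktop.
- far_half_left (a point): Far half, lower lip of its left notch, same axes. Seam shut: 4 mm beyond the near half's left lip along x; any more is how far this end has opened (about 9 mm with the wedge fully in). The halves are loose and shift a little when wedged; the end not wedged opens about half as far. Pushing in takes about 5 to 20 N.
- far_half_right (a point): Far half, lower lip of its right notch, same axes. Seam shut: 4 mm beyond the near half's right lip along x; any more is how far this end has opened.

How it is judged (in metres and radians):
On the way, in this order (a step that is already met when the one before it is completed fails the run):
1. the wedge is down in the left notch and has opened the left end by 6 mm or more (y of wedge_grip in the frame of near_half_left between -0.015 and 0.015 m and x of wedge_grip in the frame of near_half_left between -0.006 and 0.022 m and height (world z) of wedge_grip below 0.094 m and angle between wedge_grip's own z axis and vertical below 0.2 rad and x of far_half_left in the frame of near_half_left above 0.01 m), for 0.1 s.
2. the wedge is lifted out of the housing again (height (world z) of wedge_grip above 0.128 m), for 0.05 s.
3. the wedge is down in the right notch and both ends are open by 6 mm or more (y of wedge_grip in the frame of near_half_right between -0.015 and 0.015 m and x of wedge_grip in the frame of near_half_right between -0.006 and 0.022 m and height (world z) of wedge_grip below 0.094 m and angle between wedge_grip's own z axis and vertical below 0.2 rad and x of far_half_left in the frame of near_half_left above 0.01 m and x of far_half_right in the frame of near_half_right above 0.01 m), for 0.1 s.
At the end, for the whole second after the job is handed in: The seam is open by 6 to 30 mm at both notches, the halves are within 8 degrees of parallel and upright within 6 degrees, and the wedge stands upright (within 11 degrees) and let go in the right notch, its shoulder within 8 mm of the housing's top (all of step 3 and x of far_half_left in the frame of near_half_left below 0.034 m and x of far_half_right in the frame of near_half_right below 0.034 m and angle between the x axis of near_half_left and the x axis of far_half_left, either way round below 0.14 rad and angle between each of near_half_left, far_half_left's own z axis and vertical below 0.1 rad); the robot touches nothing.
It fails at once if the halves are forced more than 14 degrees askew of one another (angle between the x axis of near_half_left and the x axis of far_half_left, either way round above 0.25 rad).
It fails at once if a half tips by more than 20 degrees (angle between any of near_half_left, far_half_left's own z axis and vertical above 0.35 rad).
It fails at once if the drift is taken out of the rack (distance of drift_grip from where it was at the start of the episode above 0.03 m).
It also fails if it takes over 48 s, if anything falls off the work surface, if the arm or the gripper's body presses on something with over 40 N, if the wrist force passes 120 N, or if a joint passes its speed limit or range.

## Working session

There is one attempt and no reset: what is moved stays moved. The work goes in short steps, each a Python script; the robot and the scene stay as the last script left them, time stands still between calls to the robot, and variables do not carry over. Pictures are saved under pics/ and viewed, at most 10 in all, crops included, and the job is handed in when it is done.

```bash
mkdir -p pics; ls; cat > h.py <<'E'
import numpy as np, cv2
from rig import robot
def info(n):
    i=robot.camera_info(n); f=210/np.tan(np.radians(i['vfov'])/2); return f,i['cx'],i['cy'],i
def campose(n):
    f,cx,cy,i=info(n)
    if n=='wrist':
        T=np.eye(4);T[:3,:3]=robot.read_tcp_rot();T[:3,3]=robot.read_position();return T@np.array(i['T_tool_cam'])
    return np.linalg.inv(np.array(i['view']))
def cloud(n,T,d):
    f,cx,cy,_=info(n); v,u=np.mgrid[:420,:560]
    P=np.stack([(u-cx)/f*d,(v-cy)/f*d,d],-1); W=P@T[:3,:3].T+T[:3,3]; W[d<=0]=np.nan; return W
def onplane(n,T,u,v,z):
    f,cx,cy,_=info(n); r=T[:3,:3]@np.array([(u-cx)/f,(v-cy)/f,1]); return T[:3,3]+r*(z-T[2,3])/r[2]
E
python3 - <<'E'
from h import *
ims=[]
for n in ['scene','top']:
    T=campose(n); p,d=robot.grab_frame(n); np.savez(''+n,p=p,d=d,T=T)
    cv2.imwrite(f'pics/{n}0.png',p[...,::-1]); print(n,robot.camera_info(n)['vfov'],T.round(3).tolist(), (d>0).mean())
print(robot.camera_info('wrist'), robot.read_tcp_rot(), robot.read_t())
E
```

```text
pics
scene 51.870713169826196 [[0.53, -0.366, 0.765, -0.367], [-0.848, -0.222, 0.482, -0.49], [-0.007, -0.904, -0.428, 0.572], [0.0, 0.0, 0.0, 1.0]] 0.9962457482993198
top 44.97500915361825 [[0.009, -0.998, 0.07, 0.367], [-1.0, -0.011, -0.024, 0.038], [0.025, -0.069, -0.997, 1.265], [0.0, 0.0, 0.0, 1.0]] 0.9960884353741497
{'vfov': 69.52977919271086, 'cx': 282.93365905241774, 'cy': 210.69952700464063, 'T_tool_cam': array([[-4.21375553e-04, -9.68542412e-01, -2.48848183e-01,
         6.56047076e-02],
       [ 9.99999540e-01, -1.93839610e-04, -9.38859481e-04,
         7.54758285e-04],
       [ 8.61088592e-04, -2.48848464e-01,  9.68542049e-01,
        -1.57388971e-01],
       [ 0.00000000e+00,  0.00000000e+00,  0.00000000e+00,
         1.00000000e+00]])} [[ 9.61637607e-01 -2.74322865e-01 -2.81888191e-04]
 [-2.74322979e-01 -9.61636505e-01 -1.46128481e-03]
 [ 1.29789861e-04  1.48255484e-03 -9.99998893e-01]] 0.1
```

View pics/scene0.png

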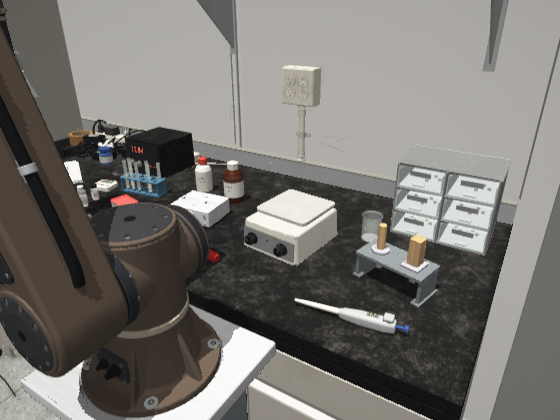

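View pics/top0.png

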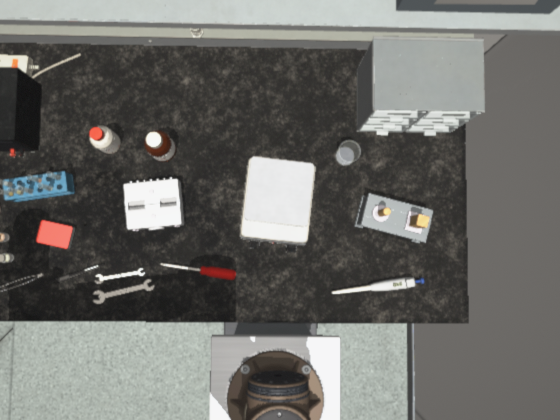

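The housing is at about (153,204) in the top view. The rack is on the right, with the square-handled wedge at its right end (421,221) and the drift at (382,212). Next I'll look at both with the wrist camera.

```bash
python3 - <<'E'
from h import *
z=np.load('top.npz');W=cloud('top',z['T'],z['d'])
for n,u,v,r in [('housing',153,204,28),('rack',395,216,38),('wedge',421,221,5),('drift',385,212,4)]:
    q=W[v-r:v+r+1,u-r:u+r+1].reshape(-1,3); m=q[:,2]>.04; print(n,np.nanmedian(q[m],0).round(3),np.nanmax(q[:,2]).round(3))
a=onplane('top',z['T'],153,204,.05); b=onplane('top',z['T'],396,217,.065);print(a,b)
# wrist views
for k,(c,off) in enumerate([(a,0),(b,0)]):
    R=np.array([[1,0,0],[0,-1,0],[0,0,-1.]])
    for zz in (.27,):
        p=[c[0]-.02,c[1],zz]
        j=robot.ik(p,R); print(k,j)
        robot.goto(p,R); T=campose('wrist'); im,d=robot.grab_frame('wrist')
        np.savez(f'w{k}',p=im,d=d,T=T); cv2.imwrite(f'pics/w{k}.png',im[...,::-1])
    print(robot.read_t(),robot.read_force())
E
```

```text
housing [0.467 0.298 0.049] 0.058
rack [ 0.439 -0.283  0.066] 0.136
wedge [ 0.429 -0.322  0.131] 0.135
drift [ 0.449 -0.242  0.129] 0.136
[0.46755779 0.29686879 0.05      ] [ 0.44182469 -0.28314622  0.065     ]
0 [ 54.48045039   5.97992659 -12.77869165   0.         -71.24138176
  35.51954961]
1.775 [ 0.17335831 -0.05619269 -0.27824219]
1 [-11.69056691   3.07744907 -15.99550617   0.         -70.92704477
 101.69056691]
3.9083 [-0.2250005   0.27986769  0.34402139]
```

View pics/w0.png

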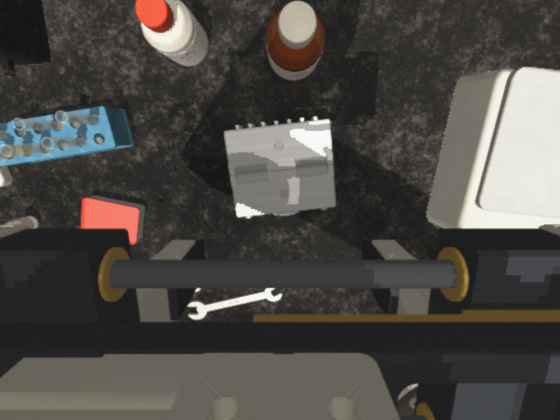

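View pics/w1.png

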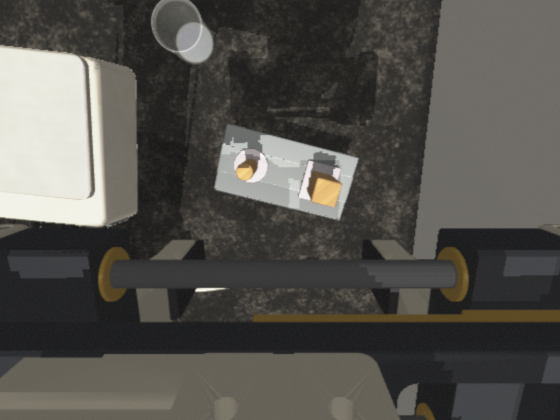

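The housing is centred at about (283,168) in the first view, with notches at (251,174) and (311,165). In the second, the square handle is at (326,190) and the round one at (245,171). I'll take closer views of both.

```bash
python3 - <<'E'
from h import *
R=np.array([[1,0,0],[0,-1,0],[0,0,-1.]])
for k,p in [(2,[.395,-.322,.19]),(3,[.435,.297,.16])]:
    if k==3: robot.goto([.435,.297,.27],R)
    robot.goto(p,R); robot.dwell(.2); T=campose('wrist'); im,d=robot.grab_frame('wrist')
    np.savez(f'w{k}',p=im,d=d,T=T)
    c=im[:240,130:430]; cv2.imwrite(f'pics/w{k}.png',cv2.resize(c,None,fx=2.5,fy=2.5,interpolation=cv2.INTER_CUBIC)[...,::-1]); print(robot.read_t(),robot.read_position())
for k in (1,2):
    z=np.load(f'w{k}.npz');W=cloud('wrist',z['T'],z['d'])
    m=((W[...,2]>.122)&(W[...,2]<.145)&(W[...,0]>.38)&(W[...,0]<.48)).astype(np.uint8)
    n,l,s,c=cv2.connectedComponentsWithStats(m)
    for i in range(1,n):
        if s[i,4]>20: q=W[l==i]; print(k,s[i],q.mean(0).round(4),cv2.minAreaRect((q[:,:2]*1000).astype(np.float32)))
E
```

```text
4.6167 [ 0.39619154 -0.3218818   0.1912713 ]
7.6167 [0.43580684 0.29786625 0.16184053]
1 [235 162  19  18 258] [ 0.4518 -0.2447  0.1294] ((451.4183044433594, -244.3032684326172), (16.751310348510742, 16.87550926208496), 43.32001495361328)
1 [546 169  14  55 397] [ 0.4183 -0.5596  0.127 ] ((424.5649108886719, -559.751220703125), (56.53667449951172, 4.362223148345947), 1.4578794240951538)
1 [310 176  31  31 688] [ 0.4313 -0.3249  0.1298] ((430.559326171875, -325.3996276855469), (26.162508010864258, 26.21146011352539), 75.67084503173828)
2 [162 137  27  24 525] [ 0.4513 -0.2458  0.1294] ((450.9876708984375, -244.66827392578125), (17.297142028808594, 16.497901916503906), 88.93341827392578)
2 [ 268  156   41   42 1260] [ 0.4312 -0.3257  0.13  ] ((430.66400146484375, -325.7149353027344), (25.901159286499023, 25.932003021240234), 75.57926940917969)
```

View pics/w2.png

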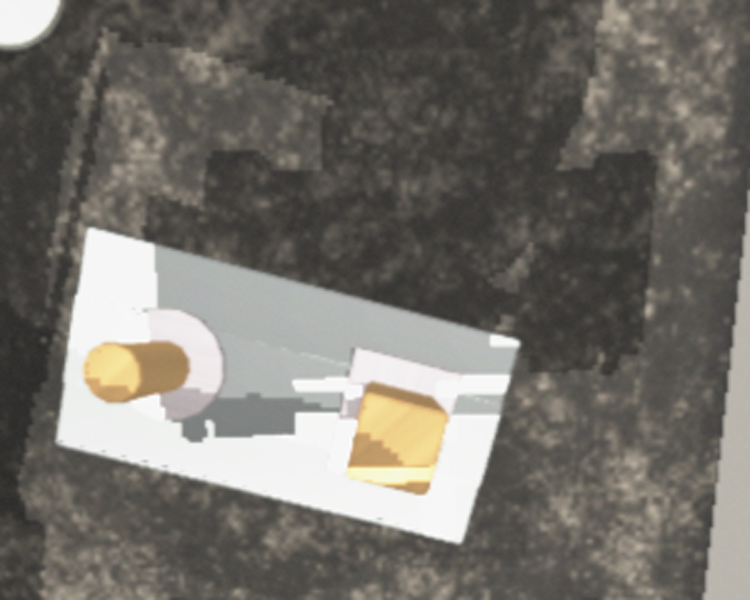

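View pics/w3.png

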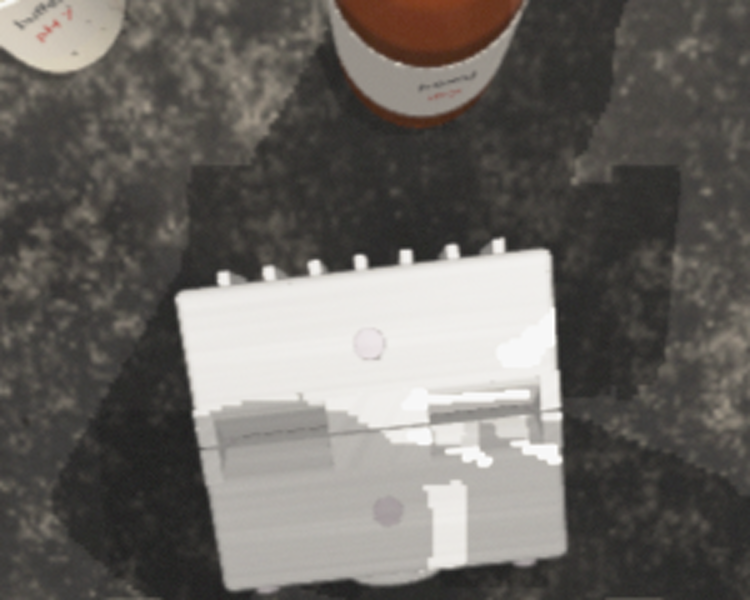

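Close view: the wedge's shoulder shows around its handle (crop 353–463, 350–480), and it is turned with the rack. The housing seam runs from (200,448) to (562,408), with V notches at (272,437) and (484,405). I'll measure these from depth.

```bash
python3 - <<'E'
from h import *
rr=lambda q:cv2.minAreaRect((q[:,:2]*1000).astype(np.float32))
z=np.load('w2.npz');W=cloud('wrist',z['T'],z['d'])
near=np.hypot(W[...,0]-.431,W[...,1]+.3255)<.04
m=near&(W[...,2]>.0685)&(W[...,2]<.08); print('shoulder',m.sum(),np.nanmedian(W[m],0),rr(W[m]))
m=np.hypot(W[...,0]-.441,W[...,1]+.285)<.12; m&=(W[...,2]>.06)&(W[...,2]<.0675); print('rack',np.nanmedian(W[m],0),rr(W[m]))
# shoulder pts in handle axes
a=np.radians(-14.4)
for a in (np.radians(-14.4),):
    m=near&(W[...,2]>.0685)&(W[...,2]<.075); q=W[m][:,:2]-[.4307,-.3257]
    e=q@np.array([[np.cos(a),-np.sin(a)],[np.sin(a),np.cos(a)]]); print('sh extents',np.percentile(e*1000,[0,1,99,100],axis=0))
for k in (0,3):
    z=np.load(f'w{k}.npz');W=cloud('wrist',z['T'],z['d'])
    hz=np.hypot(W[...,0]-.467,W[...,1]-.298)<.1
    m=hz&(W[...,2]>.046)&(W[...,2]<.056)
    m=cv2.morphologyEx(m.astype(np.uint8),cv2.MORPH_OPEN,np.ones((7,7)))>0
    r=rr(W[m]); print(k,'top',np.nanmedian(W[m],0),r)
    box=cv2.fillConvexPoly(np.zeros((420,560),np.uint8),cv2.convexHull(np.argwhere(m)[:,::-1].astype(np.int32)),1)>0
    box=cv2.erode(box.astype(np.uint8),np.ones((5,5)))
    n=(box>0)&(W[...,2]<np.nanmedian(W[m][:,2])-.003)
    c,l,s,_=cv2.connectedComponentsWithStats(n.astype(np.uint8))
    for i in range(1,c):
        if s[i,4]>60: q=W[l==i]; print(s[i],q.mean(0).round(4),q[:,2].min(),rr(q))
E
```

```text
shoulder 829 [ 0.44457587 -0.32134813  0.07020245] ((430.5650939941406, -325.5369567871094), (39.885093688964844, 45.89458465576172), 75.70421600341797)
rack [ 0.44510072 -0.28124262  0.06425635] ((440.7098388671875, -284.7787170410156), (160.20733642578125, 80.23045349121094), 75.82890319824219)
sh extents [[-23.1473633  -19.808195  ]
 [-22.00152408 -19.58585339]
 [ 22.61911523  19.92341641]
 [ 22.78465737  20.09888074]]
0 top [0.47558008 0.30114958 0.04915297] ((468.6156921386719, 300.5449523925781), (109.84536743164062, 129.90284729003906), 6.351800918579102)
[292 158  39  17 409] [0.4719 0.2617 0.0365] -0.0022294290229419866 ((472.4700622558594, 262.26239013671875), (17.636295318603516, 47.73072052001953), 6.653541088104248)
[235 165  34  17 401] [0.4633 0.3393 0.0366] -0.002588647161802904 ((464.3831787109375, 337.94818115234375), (17.576257705688477, 43.53566360473633), 5.214167594909668)
3 top [0.47612942 0.29980784 0.04916449] ((468.6507873535156, 300.1916809082031), (109.93698120117188, 130.02197265625), 6.262916564941406)
[297 155  50  23 798] [0.4719 0.2612 0.0368] -0.0012276124243243425 ((472.6673583984375, 263.28814697265625), (17.114107131958008, 44.30121612548828), 5.489251136779785)
[216 165  51  22 763] [0.4633 0.3392 0.0367] -0.0015654974538210076 ((464.05523681640625, 336.765380859375), (17.24619483947754, 46.87973403930664), 6.970844268798828)
```

```bash
cat >> h.py <<'E'
def Rot(a): # tool down, closing axis (tool y) at world angle a deg
    c,s=np.cos(np.radians(a)),np.sin(np.radians(a)); y=np.array([c,s,0]); zz=np.array([0,0,-1.]); return np.stack([np.cross(y,zz),y,zz],1)
def body(n,c,a,L=.105,Wd=.047):
    z=np.load(n+'.npz');P=cloud('wrist' if n[0]=='w' else n,z['T'],z['d'])-[c[0],c[1],0]; ca,sa=np.cos(np.radians(a)),np.sin(np.radians(a))
    e=P[...,0]*ca+P[...,1]*sa; f=-P[...,0]*sa+P[...,1]*ca
    m=(abs(e)<L)&(abs(f)<Wd); return np.nanmax(P[m][:,2])
E
python3 - <<'E'
from h import *
for nm,c,a0 in [('wedge',(.4306,-.3256),-14.3),('L',(.4641,.338),6.3),('R',(.4725,.2624),6.3)]:
    for a in (a0,a0+90,a0-90,a0+180):
        p=[*c,.101-.019]; j=robot.ik(p,Rot(a)); print(nm,a,None if j is None else np.round(j,0),body('top',c,a))
E
```

```text
wedge -14.3 None 0.1363055611572368
wedge 75.7 [-16.  16. -27.   0. -47. -88.] 0.13646024675289392
wedge -104.3 [-16.  16. -27.   0. -47.  92.] 0.13646024675289392
wedge 165.7 [-16.  16. -27.   0. -47.   2.] 0.1363055611572368
L 6.3 [ 56.  19. -23.   0. -48. 131.] 0.057716709495343244
L 96.3 [  56.   19.  -23.    0.  -48. -139.] 0.057716709495343244
L -83.7 [ 56.  19. -23.   0. -48.  41.] 0.057716709495343244
L 186.3 [ 56.  19. -23.   0. -48. -49.] 0.057716709495343244
R 6.3 [ 50.  16. -27.   0. -47. 136.] 0.057716709495343244
R 96.3 [  50.   16.  -27.    0.  -47. -134.] 0.057716709495343244
R -83.7 [ 50.  16. -27.   0. -47.  46.] 0.057716709495343244
R 186.3 [ 50.  16. -27.   0. -47. -44.] 0.057716709495343244
```

```bash
cat >> h.py <<'E'
def line(p,**k): # servo with one correction of the standing error
    p=np.array(p,float); robot.servo_line(p,**k); e=p-robot.read_position(); return e
def stat(s): print(s,'t%.2f'%robot.read_t(),robot.read_position().round(4),'F',robot.read_force().round(1),'w%.3f'%(robot.read_grip_width()*88),'ff',robot.read_finger_force())
E
python3 - <<'E'
from h import *
R=Rot(165.7); c=[.4306,-.3256]
robot.goto([*c,.2],R); robot.dwell(.2); e=np.array([*c,.2])-robot.read_position(); print(e)
g=np.array([*c,.099-.019]); robot.servo_line(g+e); stat('down')
robot.move_gripper(0.0); stat('grip')
robot.servo_line(g+e+[0,0,.07],speed=.1); stat('up')
T=campose('wrist'); im,d=robot.grab_frame('wrist'); np.savez('w4',p=im,d=d,T=T); cv2.imwrite('pics/w4.png',im[...,::-1])
p,d=robot.grab_frame('scene'); cv2.imwrite('pics/s4.png',cv2.resize(p[150:330,320:560],None,fx=3,fy=3)[...,::-1])
E
```

```text
[-3.90559659e-04 -4.92284961e-04  5.87846330e-06]
down t11.00 [ 0.4308 -0.3264  0.0807] F [ 0.4 -0.4  0.2] w88.370 ff 0.0
grip t11.99 [ 0.4303 -0.3261  0.08  ] F [ 0.7 -1.6  0.1] w26.152 ff 29.99978095293045
up t12.84 [ 0.4298 -0.3259  0.1494] F [ 0.1  0.2 -1.4] w26.007 ff 29.999837279319763
```

View pics/s4.png

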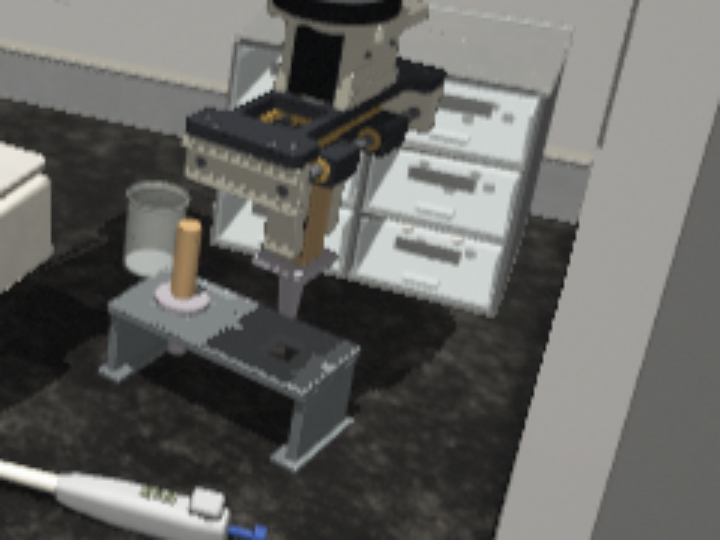

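The wedge is gripped upright with its tip at (290,315), clear of the rack, and the drift is still in place. Next is the left notch.

```bash
cat >> h.py <<'E'
def push(c,z0=.112,zend=.063,a=186.3):
    R=Rot(a); robot.servo_line([*c,z0],ori=R,speed=.08); 
    z=z0
    while z>zend:
        z=max(z-.006,zend); robot.servo_line([*c,z],speed=.04)
        p=robot.read_position(); F=robot.read_force(); print('%.3f'%z,p.round(4),F.round(1),'t%.2f'%robot.read_t())
        if abs(F[2])>45 or np.hypot(*F[:2])>40: print('STOP'); break
E
python3 - <<'E'
from h import *
L=[.4641,.338]; R=Rot(186.3)
p=robot.read_position(); robot.servo_line([*p[:2],.22],speed=.25)
robot.goto([*L,.2],R); robot.dwell(.2); e=np.array(L)-robot.read_position()[:2]; print(e); stat('above')
push(np.array(L)+e)
stat('end')
T=campose('wrist'); im,d=robot.grab_frame('wrist'); np.savez('w5',p=im,d=d,T=T)
p,d=robot.grab_frame('top'); np.savez('t5',p=p,d=d)
s,d=robot.grab_frame('scene'); cv2.imwrite('pics/w5.png',np.hstack([cv2.resize(im[40:280,160:440],None,fx=1.4,fy=1.4),cv2.resize(s[140:260,150:275],(350,336))])[...,::-1])
E
```

```text
[-0.00033575  0.00056482]
above t15.94 [0.4644 0.3374 0.2   ] F [ 0.5  0.3 -1.5] w26.139 ff 29.999903440475464
0.106 [0.4636 0.3384 0.1058] [ 0.2  0.1 -1.4] t17.49
0.100 [0.4636 0.3383 0.0996] [ 0.4 -0.7 -1.4] t17.79
0.094 [0.4644 0.339  0.094 ] [ 3.7  1.  -2.3] t18.09
0.088 [0.4642 0.3391 0.088 ] [ 3.4  1.6 -1.1] t18.39
0.082 [0.4637 0.3387 0.0818] [ 3.4  3.1 -1.1] t18.69
0.076 [0.4635 0.3385 0.0758] [ 1.5  1.6 -1.5] t18.99
0.070 [0.4635 0.3384 0.0698] [ 1.   2.2 -0.7] t19.29
0.064 [0.4639 0.3387 0.0647] [-0.2  1.4  6.2] t19.59
0.063 [0.4639 0.3387 0.0647] [-3.4 -0.2 15.8] t19.84
end t19.84 [0.4639 0.3387 0.0647] F [-3.4 -0.2 15.8] w26.073 ff 30.000593662261963
```

View pics/w5.png

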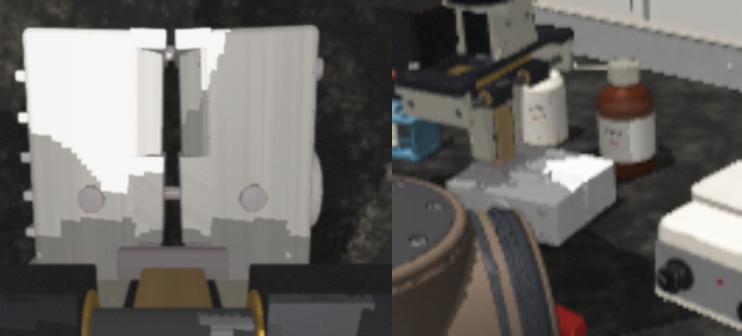

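The wedge is seated in the left notch (TCP z 0.0647, reacting at 16 N), the seam is evenly open, and the right notch shows at about (170,100). I'll pull it out, re-measure and go to the right notch.

```bash
cat > meas.py <<'E'
from h import *
def notch(W,c=(.4725,.2624),a=6.3):
    ca,sa=np.cos(np.radians(a)),np.sin(np.radians(a)); P=W-[c[0],c[1],0]
    e=P[...,0]*ca+P[...,1]*sa; f=-P[...,0]*sa+P[...,1]*ca; out=[]
    for lo in np.arange(-.024,.026,.004):
        m=(f>lo)&(f<lo+.004)&(abs(e)<.045); h=m&(W[...,2]>.0475)&(W[...,2]<.055)
        x=np.sort(e[h]); 
        if len(x)<10: continue
        g=np.diff(x); i=g.argmax(); out.append((lo+.002,x[i]*1e3,x[i+1]*1e3))
    return np.array(out)
E
python3 - <<'E'
from meas import *
np.set_printoptions(suppress=True,precision=3)
z=np.load('w5.npz'); print(notch(cloud('wrist',z['T'],z['d'])))
p=robot.read_position(); robot.servo_line([*p[:2],.13],speed=.08); stat('out')
robot.servo_line([*p[:2],.16],speed=.1)
T=campose('wrist'); im,d=robot.grab_frame('wrist'); np.savez('w6',p=im,d=d,T=T); print(notch(cloud('wrist',T,d)))
cv2.imwrite('pics/w6.png',im[...,::-1])
E
```

```text
[[ -0.022  -2.296   1.886]
 [ -0.018  -2.847   8.887]
 [ -0.014 -10.864  10.009]
 [ -0.01   -9.916  10.117]
 [ -0.006 -11.035  10.17 ]
 [ -0.002 -10.019  10.226]
 [  0.002 -10.055  10.321]
 [  0.006 -11.235  10.872]
 [  0.01  -11.311  10.419]
 [  0.014 -11.904  11.026]
 [  0.018  -6.917   4.91 ]
 [  0.022  -4.065   2.679]
 [  0.026  -4.082   3.245]]
out t20.98 [0.464 0.338 0.129] F [-0.   0.8 -2.6] w25.661 ff 29.99966651201248
[[ -0.022  -2.411   1.751]
 [ -0.018 -10.782  10.145]
 [ -0.014 -10.789  10.208]
 [ -0.01  -10.851  11.01 ]
 [ -0.006 -10.853  10.285]
 [ -0.002 -10.102  10.314]
 [  0.002 -11.797  11.152]
 [  0.006 -11.017  10.435]
 [  0.01  -11.884  10.509]
 [  0.014 -11.941  11.445]
 [  0.018 -11.965  10.573]
 [  0.022  -4.155   2.79 ]
 [  0.026  -4.162   2.786]]
```

View pics/w6.png

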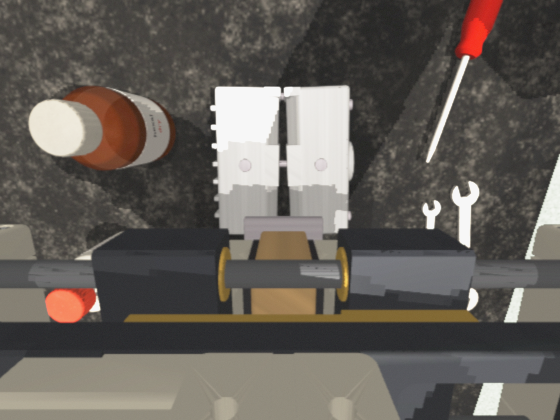

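The halves are open and parallel, with the right notch centred in the gap at about (284,115). Now I'll insert there.

```bash
python3 - <<'E'
from meas import *
Rn=np.array([.472,.2624])
robot.servo_line([*Rn,.15],speed=.1); robot.dwell(.2); e=Rn-robot.read_position()[:2]; print(e)
push(Rn+e,zend=.064); stat('end'); robot.dwell(.3); stat('settled')
E
```

```text
[ 7.03050760e-06 -5.06046109e-04]
0.106 [0.472  0.2618 0.1059] [ 0.2 -0.3 -0.9] t23.53
0.100 [0.4718 0.2617 0.0997] [-0.4  0.3 -2.5] t23.83
0.094 [0.4718 0.2617 0.0936] [ 0.   0.2 -2.1] t24.13
0.088 [0.4719 0.2618 0.0877] [-0.6 -1.4 -1.9] t24.43
0.082 [0.4724 0.2621 0.0819] [ 2.7  0.6 -2. ] t24.73
0.076 [0.4722 0.2622 0.0759] [ 2.6  2.1 -1.7] t25.03
0.070 [0.472  0.2619 0.0698] [ 2.2  0.8 -1.3] t25.33
0.064 [0.4723 0.2621 0.0646] [0.6 0.8 5.8] t25.63
end t25.63 [0.4723 0.2621 0.0646] F [0.6 0.8 5.8] w25.813 ff 29.99933570623398
settled t25.93 [0.4723 0.2621 0.0646] F [-0.3  1.1  4.8] w25.887 ff 29.999465346336365
```

```bash
python3 - <<'E'
from meas import *
np.set_printoptions(suppress=True,precision=3)
robot.move_gripper(1.0); stat('open')
p=robot.read_position(); robot.servo_line([*p[:2],.2],speed=.12)
robot.servo_line([.472-.03,.30,.25],speed=.2,ori=None); stat('clear')
T=campose('wrist'); im,d=robot.grab_frame('wrist')
W=cloud('wrist',T,d); m=(W[...,2]>.1)&(np.hypot(W[...,0]-.472,W[...,1]-.262)<.03)
print('handle',m.sum(),np.nanmedian(W[m],0)); print('L',notch(W,(.4641,.338))); print('R',notch(W))
tp,td=robot.grab_frame('top'); s,_=robot.grab_frame('scene')
cv2.imwrite('pics/end.png',np.hstack([im[40:300,130:430],cv2.resize(s[140:260,150:275],(270,260)),cv2.resize(tp[160:250,110:200],(230,260))])[...,::-1])
E
```

```text
open t27.06 [0.472 0.262 0.064] F [-0.5 -0.2 -0.7] w87.957 ff 0.0
clear t28.84 [0.442 0.3   0.25 ] F [-0.4 -0.2 -0. ] w87.984 ff 0.0
handle 30251 [0.474 0.277 0.354]
L [[ -0.022  -7.241   4.899]
 [ -0.018 -15.702  13.322]
 [ -0.014 -15.663  12.485]
 [ -0.01  -15.66   12.542]
 [ -0.006 -15.61   13.843]
 [ -0.002 -15.587  12.755]
 [  0.002 -15.518  12.827]
 [  0.006 -15.505  13.021]
 [  0.01  -15.479  13.089]
 [  0.014 -16.689  14.248]
 [  0.018  -7.929   5.684]
 [  0.022  -7.917   5.713]
 [  0.026  -7.894   5.807]]
R [[ -0.022  -5.961   4.242]
 [ -0.018  -9.733  -6.346]
 [ -0.014 -14.198  -9.674]
 [ -0.01  -14.135  15.413]
 [ -0.006 -14.138  20.145]
 [ -0.002 -14.102  21.567]
 [  0.002 -14.068  20.348]
 [  0.006 -14.047  20.553]
 [  0.01  -15.13   20.823]
 [  0.014 -15.126  20.781]
 [  0.018 -11.571  19.75 ]
 [  0.022  -6.614   4.073]
 [  0.026  -6.537   4.249]]
```

View pics/end.png

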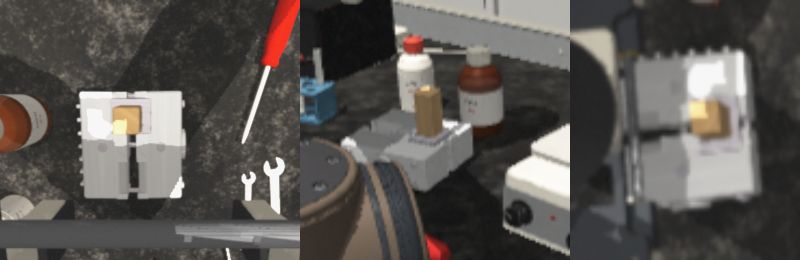

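The wedge stands upright at (127,120), seated in the right notch with nothing touching it. The seam is open by about 10 mm on the right and 13 mm on the left, and both halves are flat.

```bash
python3 -c "
from rig import robot
print(robot.job_done())"
```

```text
the job is handed in; nothing more can be done
None
```

I handed the job in with the wedge let go and upright in the right notch, the seam open by about 10 mm on the right and 13 mm on the left by camera, both halves upright and the drift left in the rack; the hand-in call returned no verdict.

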